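Open the studio's battery-charging case and put the flat battery on charge

TASK

Raise the charging case's lid and push the red knob of its folding stay back past straight until the stay locks and the lid stays up by itself. Then put the red-taped battery on charge: slide it, bevelled contact end first, under the roller of the empty bay's sprung hold-down arm until it is fully home against the back stop, flat in the cradle with the arm bearing down on it. Leave everything else as it stands.

Things in the scene. Friction and masses are not known exactly. Their poses are not given: they have to be found in the camera images.
- lid_hinge (a point): Middle of the lid's hinge line, on the rear rim of a fixed black case with aluminium edges (220 front to rear, 340 wide, rim 85 above the table). Axes are the case's: x level from front to rear (away from the robot if not turned), y left along the hinge, z up. Inside, a grey deck lies 50 below; inner walls 210 and 6 before the hinge line and at y +-162.
- lid (a joint): Lid angle (rad): 0 shut, stop 1.31, still leaning forward. Flat black panel 218 deep, 340 wide, 14 thick, 0.8 kg, damped hinges: lifting takes some 7 to 10 N at the bar at 0.35 rad/s. Let go unlocked at the top it sinks, slowly at first, shut after about 10 s.
- lid_bar (a point): Middle of the lid's pull bar: level round steel bar 10 thick, 130 long (along the case's y), posts 55 either side of the middle, 30 before the lid's front edge. Lid shut: 248 before the hinge line, 7 above it. It swings with the lid about the hinge line and can turn between the fingers.
- stay_knob (a point): Centre of the red thumb knob (14 thick, 24 long along the case's y) on the knuckle of the lid's folding stay, at the right side, inside the shut case. Rises and goes rearward as the lid opens. In lid_hinge axes (x, y, z): lid at 1.28: -95, -130, 29; locked: -78, -130, 19. To lock, push it rearward and a little down along its arc to its stop, up to about 6 N; this also lifts a lid that has sunk a little.
- stay_knuckle (a joint): Unfolding of the stay (two steel strips): 0 folded, lid shut; 2.3 with the lid at 1.2; 2.98 straight; 3.27 at its stop past straight, where the lid's weight keeps it: locked.
- stay_foot (a point): Pivot of the stay's lower strip on the case's right wall (120 before, 26 below the hinge line): the knob swings about it at radius 61, the upper strip from knob to lid is 82 long.
- bay_home (a point): Where a battery's centre lies when fully home in the empty bay, the left one (the right bay is occupied). Axes are the case's. Cradle 30 wide, its top 10 below this point and 8 above the deck, reaching 75 before this point, open to the front; cheeks 43.5 apart along the battery's front 33; back stop 35 beyond this point.
- hold_roller (a point): Axis of the orange roller (18 thick, 24 wide) on the empty bay's sprung hold-down arm, 17 rearward of bay_home. Its underside rests 14.5 above the cradle, 6 lower than a battery's top. A battery slid rearward along the cradle, bevelled end first, lifts it (push about 8 N; it bears down with about 4.5 N). The arm is hinged at its rear, below the rim.
- hold_arm (a joint): Angle of that arm (rad): 0 at rest, about 0.12 when bearing on a battery; grows as the roller rises.
- batt_red_mid (a point): Centre of the flat battery to charge: dark grey block with a band of red tape over its rear half, 70 long, 38.5 wide, 20.5 tall, about 0.11 kg, lying flat on the table. x along its length toward the bevelled contact end, z up.
- batt_red_nose (a point): Middle of that battery's bevelled contact end, 35 from its centre (bevel 5 by 5 on the upper edge).
- batt_green: Charged battery of the same shape with green tape; origin under its centre. Bystander, lying on the table.
- meter: Pale grey light meter 85 by 48 by 18 with a white dome, lying on the table; origin under its centre. Bystander.
- lens: Black camera lens standing on the table in front of the case's left half, 72 across, 88 tall; origin under its centre. Bystander.
- tape_roll: Roll of black tape lying flat on the table in front of the case's right half, 110 across, 48 tall; origin under its centre. Bystander.
- brick: Brick 215 by 102 by 65 on the table at the right; origin under its centre. Bystander.
- puppet: Red puppet with magenta hair, 175 tall, about 100 across its arms, on a round base 72 across at the left rear; origin under its base. Bystander.
- card_box: Blue memory-card box 45 by 34 by 12, lying on the case's deck beside the empty bay against the left wall; origin under its centre. Bystander.
Things that resemble listed ones, but are neither listed nor needed, are in the scene too. Leave any pink look-alike of the part that bears batt_red_mid alone.

How it is judged:
By the outcome, as a careful person would: the job done as asked, in the order asked, and still so for the second after the job is handed in, with the robot touching nothing.
It also fails if it takes over 70 s, if anything falls off the work surface, if the arm or the gripper's body presses on something with over 40 N, if the wrist force passes 120 N, or if a joint passes its speed limit or range.

ROBOT

A 6-joint arm with a two-finger parallel gripper is mounted at the origin on the work surface. World frame = base frame: x ahead of the robot, y to its left, z up, the work surface at z = 0. Lengths are in m, angles in rad, forces in N, time in s.
With the tool pointing down it reaches from about 0.35 to 0.975 m from the base axis. Payload 4.9 kg.
Tool frame: the origin (TCP) lies midway between the tips of the shut fingers; the grasp point (between the pads) lies 19 mm behind it; z points along the fingers, y is the line along which they close (so a half turn about z gives the same grasp; the last joint's range is limited). The gripper opens to 85 mm and grips with 20 to 120 N. Pads are 22 mm wide; open, the fingers measure 114 mm over their backs; the gripper's body (76 mm by 85 mm) begins 54 mm behind the grasp point. The pads swing forward as they close: fully open they stand 13 mm farther back than shut.
Start: joints at [-1.29, 0.053, 1.613, -0, 1.476, -0.119], TCP at [0.243, -0.576, 0.231] pointing down, gripper open.
Joint ranges: [-3.01, 3.01], [-1.01, 2.22], [0.06, 2.58], [-1.02, 4.17], [0.09, 2.62], [-3.14, 3.14]. Speed limits (rad/s): [2.57, 2.57, 3.14, 3.14, 3.14, 3.14].

INTERFACE

Orientations are given as a unit quaternion [w, x, y, z].
In Python, from plant import state, grab_frame, camera_info, job_done, spot_in, masks_of, pinpoint gives the robot as it stands.
- The arm moves only by the shell command python3 -m handwheel 'ROWS' [OPENING]. ROWS is JSON, a list that holds one entry, the list of rows, each a list of 6 numbers: the shift along the world's x, y, z in m, then the turn, a rotation vector about the world's x, y, z in degrees. In form: [[[tx, ty, tz, ax, ay, az], ...]]. A call has 1 to 20 rows; each row shifts and turns the commanded pose from where the row before left it; what a row does not reach is not made up. A row lasts 1/12 s, in which the tool goes at most 41.7 mm and 7.16 degrees, less where a joint would pass 70% of its speed; a pose out of reach is approached as far as the arm can. A call is refused whole if a number of a shift passes 0.0417 or a number of a turn 7.16, either way. A call with a gripper value outside its range is refused whole. OPENING is the opening, from 0 (shut) to 1 (fully open), set as the call begins (- or left out, the last holds). The fingers move at their own pace and stop on an object; the grip force is fixed at half the most. Time passes only in rows, so rows that do not move let the fingers close. It gives the time, the measured TCP pose, the force, the opening and the grip force at its end, in the units of the state.
- state(): the state, without advancing time (a new reading comes with each control period).
- grab_frame(name): name is "scene" or "top" or "wrist"; returns (picture, depth): 384x512x3 uint8, blue, green, red; 384x512 float32, m along the optical axis (not along the pixel's ray), 0 where there is no reading.
- camera_info(name): a dict with "fx", "fy", "cx", "cy" (pixels), "T" (4x4, takes a point from camera to world coordinates). Camera axes: x right, y up, looking along -z (the intrinsics and any distortion apply to the point x, -y, -z); pixel columns grow to the right and rows downward; lengths in m; the calibration is good to about 2 mm. A picture is of the moment at which its call begins: read the wrist's pose just before it. camera_info takes no time and is no camera call; for the wrist camera it gives the pose at the moment of the call.
- job_done(): hands the job in; it is judged then, once.
Trained networks look in the newest picture that a camera, given by its name, has taken for a name from the list of things; names that differ only in an ending like _2 or _b are one class to them, and where a whole thing is asked for, a point or a joint stands for the part that bears it (a point fixed in the world has none). Each returns a list of dicts, best first, with "conf" (0 to 1); they miss things now and then, are a little off and sometimes report something else, mostly with a low value. They report only what shows in the picture. A call takes as long as a camera call. They do not tell look-alikes from the thing itself.
- spot_in(camera, thing): "box" ([left, top, width, height] in pixels, round what is visible of it).
- masks_of(camera, thing): "region" (384x512 bool, what is visible of it) and "box" ([left, top, width, height] in pixels, round what is visible of it).
- pinpoint(camera, thing): "position" ([column, row] in pixels: a listed point, or the origin of a listed thing).
The state is a dict: "time": time; "joint_pos": joint angles; "joint_vel": joint speeds; "joint_efforts": joint torques, N m; "tool_pos": TCP position; "tool_rot": TCP orientation; "contact_force": force on the tool from outside, world axes, zero at the start; "ft_torque": the same for the moment, N m; "gripper_width": opening from 0.0 (shut) to 1.0 (fully open); "grasp_force": force on a finger pad.
Only numpy, scipy, OpenCV 4.12 (cv2) and the standard library are available. Lean on these libraries where they do the work, as an engineer would, in place of code of your own. Each camera call takes 0.05 s, during which the arm holds its last target. There are 200 camera calls.

## Working session

There is one attempt and no reset: what is moved stays moved. The work goes in short steps, Python scripts to look and compute and a shell command to move; the robot and the scene stay as the last step left them, time stands still between calls to the robot, and variables do not carry over. Pictures are saved under pics/ and viewed, at most 10 in all, crops included, and the job is handed in when it is done.

```bash
ls; mkdir -p pics
cat > h.py <<'E'
import numpy as np,cv2
from plant import *
def deproj(cam,px,d):
    c=camera_info(cam);T=np.array(c["T"])
    x=(px[0]-c["cx"])/c["fx"]*d;y=(px[1]-c["cy"])/c["fy"]*d
    return (T@np.array([x,-y,-d,1]))[:3]
def ray_z(cam,px,z):
    c=camera_info(cam);T=np.array(c["T"])
    o=T[:3,3];v=T[:3,:3]@np.array([(px[0]-c["cx"])/c["fx"],-(px[1]-c["cy"])/c["fy"],-1])
    return o+v*(z-o[2])/v[2]
def dep(D,px,r=1):
    x,y=int(round(px[0])),int(round(px[1]));p=D[max(0,y-r):y+r+1,max(0,x-r):x+r+1];p=p[p>0]
    return float(np.median(p)) if len(p) else 0
E
python3 - <<'E'
from h import *
print({k:(v if np.ndim(v)!=2 else np.round(v,3).tolist()) for k,v in camera_info("top").items()})
P={}
for c in("top","scene"):
    im,D=grab_frame(c);P[c]=im
    cv2.imwrite(f"pics/{c}0.png",im)
    for n in["lid_hinge","lid_bar","batt_red_mid","batt_red_nose","bay_home","batt_green","lens","tape_roll"]:
        for r in pinpoint(c,n)[:2]:
            d=dep(D,r["position"])
            print(c,n,round(r["conf"],2),np.round(r["position"]),np.round(deproj(c,r["position"],d),3))
print(state())
E
```

```text
pics
{'fx': 457.2908063905338, 'fy': 457.2908063905338, 'cx': 252.09941577176204, 'cy': 192.74070950907537, 'T': [[-0.005, 0.99, -0.141, 0.326], [-1.0, -0.004, 0.01, -0.047], [0.01, 0.141, 0.99, 1.515], [0.0, 0.0, 0.0, 1.0]]}
top lid_hinge 0.66 [260. 140.] [ 0.697 -0.087  0.099]
top lid_bar 0.76 [250. 212.] [ 0.477 -0.055  0.002]
top batt_red_mid 0.69 [110. 222.] [0.443 0.401 0.022]
top batt_red_mid 0.5 [102. 254.] [0.34  0.425 0.02 ]
top batt_red_nose 0.68 [ 97. 261.] [0.319 0.44  0.018]
top batt_red_nose 0.49 [101. 214.] [0.473 0.437 0.002]
top batt_green 0.73 [135. 184.] [0.568 0.325 0.022]
top lens 0.76 [213. 227.] [0.421 0.061 0.089]
top tape_roll 0.47 [104. 216.] [0.465 0.422 0.021]
scene lid_hinge 0.92 [223. 223.] [ 0.706 -0.089  0.086]
scene lid_bar 0.67 [264. 167.] [ 0.461 -0.048  0.094]
scene lid_bar 0.36 [251. 209.] [ 0.632 -0.023  0.098]
scene batt_red_mid 0.73 [386. 219.] [0.449 0.395 0.018]
scene batt_red_mid 0.59 [396. 199.] [0.362 0.406 0.02 ]
scene batt_red_nose 0.84 [407. 194.] [0.327 0.438 0.021]
scene batt_red_nose 0.78 [400. 223.] [ 0.435  0.444 -0.001]
scene bay
[... 241 characters left out ...]
9001468e+00,  5.26762255e-02,  1.61284705e+00,  1.02038266e-05,
        1.47600131e+00, -1.18987000e-01]), 'joint_vel': array([-1.11845631e-03,  5.31729424e-05,  7.63950240e-05,  8.15239366e-04,
        7.71827692e-04,  1.74111397e-03]), 'joint_efforts': array([-4.93893058e-04, -3.93682337e+01, -3.70463705e+01, -1.28834122e-04,
        4.83911499e-04, -9.89826844e-06]), 'tool_pos': array([ 0.24326492, -0.57571893,  0.23135   ]), 'tool_rot': array([3.35124107e-05, 9.80089648e-01, 1.98555486e-01, 7.81268262e-06]), 'contact_force': array([-0.7017021 , -0.0303739 ,  0.82043718]), 'ft_torque': array([-0.03247147,  0.03805129,  0.00612633]), 'grasp_force': 0.0, 'gripper_width': 0.9998542829164966}
```

Run:
```python
import cv2
a=cv2.imread("pics/top0.png");b=cv2.imread("pics/scene0.png")
cv2.imwrite("pics/m0.png",cv2.resize(a[90:320,60:400],None,fx=2.3,fy=2.3,interpolation=cv2.INTER_CUBIC))
cv2.imwrite("pics/m1.png",cv2.resize(b[100:320,120:460],None,fx=2.3,fy=2.3,interpolation=cv2.INTER_CUBIC))
```

```text
(no output)
```

View pics/m0.png

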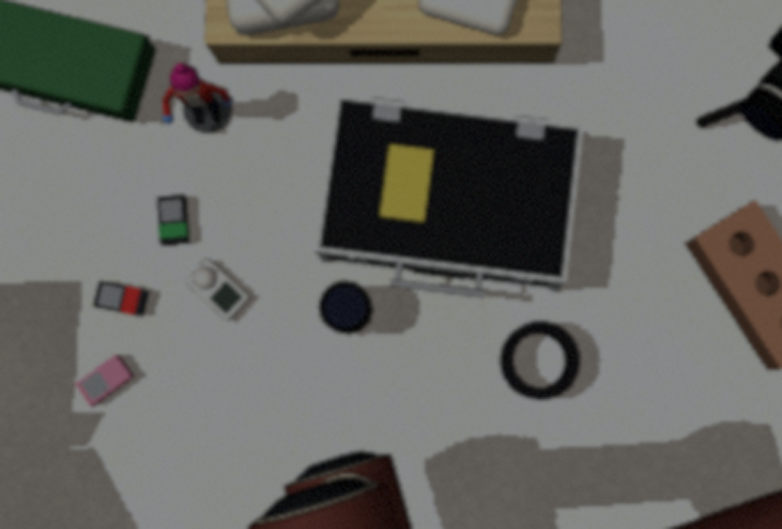

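View pics/m1.png

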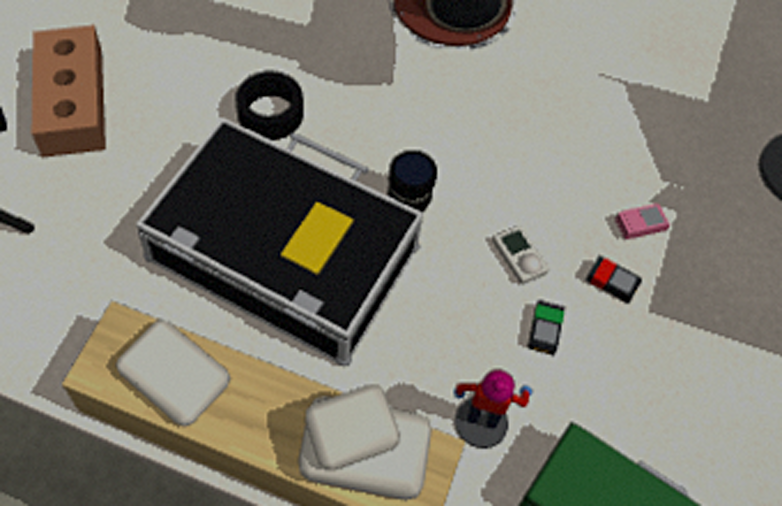

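The top crop shows the shut case (turned about -7°), with the bar at full-image px (233..290, 213), the red battery at (112,219) with its grey contact end to the left, and a pink look-alike below it. The lens is in front of the left half and the tape roll in front of the right. Next I'll fit the geometry.

Run:
```python
from h import *
im,D=grab_frame("top")
c=camera_info("top");T=np.array(c["T"])
v,u=np.mgrid[:384,:512]
X=np.stack([(u-c["cx"])/c["fx"]*D,-(v-c["cy"])/c["fy"]*D,-D],-1)@T[:3,:3].T+T[:3,3]
for nm,lo,hi in(("lid",.09,.115),):
    m=(X[...,2]>lo)&(X[...,2]<hi)&(D>0)&(u>190)&(u<320)&(v>125)&(v<230)
    m=cv2.morphologyEx(m.astype(np.uint8),cv2.MORPH_OPEN,np.ones((5,5)))
    p=X[m>0];print(len(p),p[:,2].mean());r=cv2.minAreaRect((p[:,:2]*1000).astype(np.float32));print(r);print(cv2.boxPoints(r))
def rgb(): 
    h=cv2.cvtColor(im,cv2.COLOR_BGR2HSV);return h
for n in("batt_red_mid","batt_green","lens","tape_roll","meter","lid_bar"):
  for r in masks_of("top",n)[:2]:
    m=r["region"]
    if n=="batt_red_mid": m=m&(X[...,2]>.012)
    p=X[m];b=r["box"]
    print(n,round(r["conf"],2),b,np.round(p.mean(0),3), np.percentile(p[:,2],[5,95]).round(3))
    rr=cv2.minAreaRect((p[:,:2]*1000).astype(np.float32));print("   ",np.round(rr[0]),np.round(rr[1]),round(rr[2],1))
# bar pixels: bright strip, in front of lid
m=masks_of("top","lid_bar")
# red tape
h=cv2.cvtColor(im,cv2.COLOR_BGR2HSV)
red=((h[...,0]<8)|(h[...,0]>172))&(h[...,1]>170)&(h[...,2]>90)&(u>95)&(u<135)&(v>205)&(v<235)
print("red",red.sum(),u[red].mean(),v[red].mean(),ray_z("top",(u[red].mean(),v[red].mean()),.0205))
im,D=grab_frame("scene")
for n in("batt_red_mid","batt_red_nose"):
  for r in pinpoint("scene",n)[:2]:print(n,r["position"],ray_z("scene",r["position"],.0103))
for r in pinpoint("scene","lid_bar")[:2]:print("bar",r["position"],ray_z("scene",r["position"],.092))
for r in pinpoint("scene","lid_hinge")[:2]:print("hinge",r["position"],ray_z("scene",r["position"],.085))
```

```text
7487 0.09947663419359568
((595.9144287109375, -73.22932434082031), (343.2622985839844, 224.6631317138672), 82.60237884521484)
[[ 462.4196  -228.96872]
 [ 685.21277 -257.89508]
 [ 729.4093    82.51007]
 [ 506.6161   111.43643]]
batt_red_mid 0.85 [91.8, 243.3, 25.6, 22.8] [0.339 0.411 0.026] [0.015 0.026]
    [348. 202.] [ 66. 496.] 2.5
batt_red_mid 0.75 [100.1, 212.2, 25.3, 13.2] [0.452 0.389 0.038] [0.015 0.027]
    [404. 189.] [495.  40.] 76.4
batt_green 0.58 [127.6, 173.4, 14.3, 22.7] [0.566 0.321 0.024] [0.003 0.027]
    [443. 163.] [476.  76.] 51.8
lens 0.83 [197.2, 213.4, 27.5, 20.9] [0.435 0.069 0.093] [0.082 0.093]
    [408.  23.] [204.  68.] 58.7
lens 0.72 [101.1, 210.7, 26.3, 17.8] [0.452 0.389 0.037] [0.013 0.027]
    [404. 189.] [495.  41.] 76.4
tape_roll 0.73 [277.5, 228.0, 34.5, 35.8] [ 0.362 -0.199  0.054] [0.026 0.053]
    [ 368. -153.] [201. 108.] 83.3
meter 0.73 [144.6, 202.6, 23.5, 27.7] [0.465 0.257 0.023] [0.008 0.03 ]
    [394. 133.] [379.  62.] 60.1
meter 0.5 [199.2, 129.7, 116.5, 89.1] [ 0.587 -0.074  0.101] [0.091 0.105]
    [533. -65.] [368. 415.] 82.7
lid_bar 0.67 [196.3, 130.9, 118.8, 87.4] [ 0.591 -0.073  0.104] [0.094 0.105]
    [518. -64.] [343. 385.] 82.8
red 58 116.32758620689656 220.1551724137931 [0.45004472 0.38106441 0.0205    ]
batt_red_mid [386.2, 220.8] [0.45198312 0.39631354 0.0103    ]
batt_red_nose [401.4, 223.0] [0.44044577 0.44556175 0.0103    ]
batt_red_nose [408.1, 193.3] [0.3140116  0.44261829 0.0103    ]
bar [263.2, 168.0] [ 0.46430302 -0.04960644  0.092     ]
hinge [225.2, 223.4] [ 0.70439727 -0.08085717  0.085     ]
```

```bash
python3 -m handwheel '[[[0.0163,0.0401,-0.004,0,0,7.16],[0.0163,0.0401,-0.004,0,0,7.16],[0.0163,0.0401,-0.004,0,0,7.16],[0.0163,0.0401,-0.004,0,0,7.16],[0.0163,0.0401,-0.004,0,0,7.16],[0.0163,0.0401,-0.004,0,0,7.16],[0.0163,0.0401,-0.004,0,0,7.16],[0.0163,0.0401,-0.004,0,0,7.16],[0.0163,0.0401,-0.004,0,0,2.4],[0.0163,0.0401,-0.004,0,0,0],[0.0163,0.0401,-0.004,0,0,0],[0.0163,0.0401,-0.004,0,0,0],[0.0163,0.0401,-0.004,0,0,0],[0,0,0,0,0,0],[0,0,0,0,0,0]]]' 0.3
python3 - <<'E'
from h import *
from scipy.spatial.transform import Rotation as R
s=state();print(R.from_quat(np.roll(s["tool_rot"],-1)).as_matrix().round(3),s["joint_pos"].round(2))
im,D=grab_frame("wrist");cv2.imwrite("pics/w1.png",im)
for n in("lid_bar","batt_red_mid"):
  for r in pinpoint("wrist",n)[:2]:
    print(n,r,dep(D,r["position"]),deproj("wrist",r["position"],dep(D,r["position"])).round(4),ray_z("wrist",r["position"],.092).round(4))
for r in masks_of("wrist","lid_bar")[:1]:print(r["box"],r["conf"])
c=camera_info("wrist");T=np.array(c["T"]);v,u=np.mgrid[:384,:512]
X=np.stack([(u-c["cx"])/c["fx"]*D,-(v-c["cy"])/c["fy"]*D,-D],-1)@T[:3,:3].T+T[:3,3]
Y=(X-[.704,-.087,.085]);xc=Y[...,0]*.9917-Y[...,1]*.1288;yc=Y[...,0]*.1288+Y[...,1]*.9917
m=(D>0)&(xc<-.23)&(xc>-.27)&(abs(yc)<.05)&(abs(Y[...,2])<.03)
print(m.sum(),[ (f"{a:.2f}",xc[k].mean().round(4),np.percentile(Y[...,2][k],90).round(4)) for a in(-.04,-.02,0,.02) for k in [m&(yc>a)&(yc<a+.02)] if k.sum()])
E
```

```text
time: 2.8
tool_pos: [0.4466, -0.0739, 0.1813]
tool_rot: [-0.0, 0.75, 0.662, -0.0]
contact_force: [0.1, -0.5, -0.3]
gripper_width: 0.304
grasp_force: 0.0
[[ 0.124  0.992 -0.   ]
 [ 0.992 -0.124 -0.   ]
 [-0.    -0.    -1.   ]] [-0.33 -0.35  2.05 -0.    1.43 -0.2 ]
lid_bar {'position': [266.9, 176.7], 'conf': 0.8} 0.23459911346435547 [ 0.4572 -0.0551  0.0965] [ 0.4572 -0.0564  0.092 ]
[261.4, 3.2, 250.6, 327.6] 0.96
1234 [('-0.04', np.float64(-0.2486), np.float64(0.0119)), ('-0.02', np.float64(-0.2486), np.float64(0.0122)), ('0.00', np.float64(-0.2485), np.float64(0.012)), ('0.02', np.float64(-0.2482), np.float64(0.0119))]
```

View pics/w1.png

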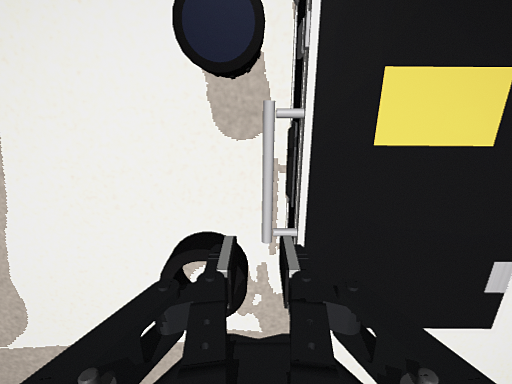

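The wrist picture shows the steel bar at column 268, rows 100-242, between its posts; the depth puts it at case x=-248 as stated. I'll lower onto it and grip.

```bash
python3 -m handwheel '[[[0.0085,0.0185,0,0,0,0],[0,0,-0.035,0,0,0],[0,0,-0.035,0,0,0],[0,0,-0.034,0,0,0],[0,0,0,0,0,0]]]' 0.3
python3 -m handwheel '[[[0.002,0,0,0,0,0],[0,0,0,0,0,0],[0,0,0,0,0,0],[0,0,0,0,0,0],[0,0,0,0,0,0]]]' 0
```

```text
time: 3.42
tool_pos: [0.4494, -0.0574, 0.0705]
tool_rot: [-0.006, 0.752, 0.659, -0.004]
contact_force: [0.2, 0.3, -1.8]
gripper_width: 0.301
grasp_force: 0.0
time: 3.83
tool_pos: [0.4573, -0.0586, 0.0788]
tool_rot: [0.001, 0.751, 0.66, -0.0]
contact_force: [-3.8, -5.3, -2.7]
gripper_width: 0.089
grasp_force: 58.5
```

Run:
```python
import numpy as np
t=np.linspace(0,1.30,41);x=-.2485*np.cos(t)+.007*np.sin(t);z=.2485*np.sin(t)+.007*np.cos(t)
d=np.c_[np.diff(x)*.9917,-np.diff(x)*.1288,np.diff(z)]
for k in(0,20):print(str([[round(float(v),4) for v in r]+[0,0,0] for r in d[k:k+20]]).replace(" ",""))
```

```text
[[0.0004,-0.0,0.0081,0,0,0],[0.0006,-0.0001,0.0081,0,0,0],[0.0009,-0.0001,0.008,0,0,0],[0.0011,-0.0001,0.008,0,0,0],[0.0014,-0.0002,0.008,0,0,0],[0.0016,-0.0002,0.0079,0,0,0],[0.0019,-0.0002,0.0078,0,0,0],[0.0022,-0.0003,0.0078,0,0,0],[0.0024,-0.0003,0.0077,0,0,0],[0.0026,-0.0003,0.0076,0,0,0],[0.0029,-0.0004,0.0075,0,0,0],[0.0031,-0.0004,0.0074,0,0,0],[0.0034,-0.0004,0.0073,0,0,0],[0.0036,-0.0005,0.0072,0,0,0],[0.0038,-0.0005,0.0071,0,0,0],[0.0041,-0.0005,0.007,0,0,0],[0.0043,-0.0006,0.0068,0,0,0],[0.0045,-0.0006,0.0067,0,0,0],[0.0047,-0.0006,0.0065,0,0,0],[0.0049,-0.0006,0.0064,0,0,0]]
[[0.0051,-0.0007,0.0062,0,0,0],[0.0053,-0.0007,0.006,0,0,0],[0.0055,-0.0007,0.0059,0,0,0],[0.0057,-0.0007,0.0057,0,0,0],[0.0059,-0.0008,0.0055,0,0,0],[0.0061,-0.0008,0.0053,0,0,0],[0.0062,-0.0008,0.0051,0,0,0],[0.0064,-0.0008,0.0049,0,0,0],[0.0065,-0.0008,0.0047,0,0,0],[0.0067,-0.0009,0.0045,0,0,0],[0.0068,-0.0009,0.0042,0,0,0],[0.007,-0.0009,0.004,0,0,0],[0.0071,-0.0009,0.0038,0,0,0],[0.0072,-0.0009,0.0035,0,0,0],[0.0073,-0.0009,0.0033,0,0,0],[0.0074,-0.001,0.0031,0,0,0],[0.0075,-0.001,0.0028,0,0,0],[0.0076,-0.001,0.0026,0,0,0],[0.0077,-0.001,0.0023,0,0,0],[0.0077,-0.001,0.0021,0,0,0]]
```

```bash
python3 -m handwheel '[[[0.0004,0,0.0081,0,0,0],[0.0006,-0.0001,0.0081,0,0,0],[0.0009,-0.0001,0.008,0,0,0],[0.0011,-0.0001,0.008,0,0,0],[0.0014,-0.0002,0.008,0,0,0],[0.0016,-0.0002,0.0079,0,0,0],[0.0019,-0.0002,0.0078,0,0,0],[0.0022,-0.0003,0.0078,0,0,0],[0.0024,-0.0003,0.0077,0,0,0],[0.0026,-0.0003,0.0076,0,0,0],[0.0029,-0.0004,0.0075,0,0,0],[0.0031,-0.0004,0.0074,0,0,0],[0.0034,-0.0004,0.0073,0,0,0],[0.0036,-0.0005,0.0072,0,0,0],[0.0038,-0.0005,0.0071,0,0,0],[0.0041,-0.0005,0.007,0,0,0],[0.0043,-0.0006,0.0068,0,0,0],[0.0045,-0.0006,0.0067,0,0,0],[0.0047,-0.0006,0.0065,0,0,0],[0.0049,-0.0006,0.0064,0,0,0]]]' 0
```

```text
time: 5.5
tool_pos: [0.509, -0.0653, 0.2259]
tool_rot: [-0.002, 0.751, 0.66, -0.003]
contact_force: [-7.8, -5.6, -4.0]
gripper_width: 0.087
grasp_force: 58.4
```

```bash
python3 -m handwheel '[[[0.0051,-0.0007,0.0062,0,0,0],[0.0053,-0.0007,0.006,0,0,0],[0.0055,-0.0007,0.0059,0,0,0],[0.0057,-0.0007,0.0057,0,0,0],[0.0059,-0.0008,0.0055,0,0,0],[0.0061,-0.0008,0.0053,0,0,0],[0.0062,-0.0008,0.0051,0,0,0],[0.0064,-0.0008,0.0049,0,0,0],[0.0065,-0.0008,0.0047,0,0,0],[0.0067,-0.0009,0.0045,0,0,0],[0.0068,-0.0009,0.0042,0,0,0],[0.007,-0.0009,0.004,0,0,0],[0.0071,-0.0009,0.0038,0,0,0],[0.0072,-0.0009,0.0035,0,0,0],[0.0073,-0.0009,0.0033,0,0,0],[0.0074,-0.001,0.0031,0,0,0],[0.0075,-0.001,0.0028,0,0,0],[0.0076,-0.001,0.0026,0,0,0],[0.0077,-0.001,0.0023,0,0,0],[0.0077,-0.001,0.0021,0,0,0]]]' 0
python3 - <<'E'
from h import *
for c in("scene","top"):
    im,D=grab_frame(c);cv2.imwrite(f"pics/{c}2.png",im)
    for n in("stay_knob","bay_home","hold_roller"):
      for r in pinpoint(c,n)[:2]:
        d=dep(D,r["position"]);w=deproj(c,r["position"],d);y=w-[.704,-.087,.085]
        print(c,n,round(r["conf"],2),np.round(r["position"]),(1000*np.array([y[0]*.9917-y[1]*.1288,y[0]*.1288+y[1]*.9917,y[2]])).round())
E
```

```text
time: 7.17
tool_pos: [0.6432, -0.0829, 0.3172]
tool_rot: [0.001, 0.752, 0.66, -0.001]
contact_force: [-10.2, -4.1, 7.8]
gripper_width: 0.086
grasp_force: 58.8
top stay_knob 0.45 [300. 168.] [ -85. -135.   32.]
top hold_roller 0.55 [160. 217.] [-283.  294.  -67.]
```

```bash
python3 -m handwheel '[[[0,0,0,0,0,0],[0,0,0,0,0,0],[0,0,0.035,0,0,0],[0,0,0.035,0,0,0],[-0.0261,-0.0284,0,-0.91,-7.04,0],[-0.0261,-0.0284,0,-0.91,-7.04,0],[-0.0261,-0.0284,0,-0.91,-7.04,0],[-0.0261,-0.0284,0,-0.91,-7.04,0]]]' 0.3
python3 -m handwheel '[[[0,0,-0.04,-0.91,-7.04,0],[0,0,-0.04,-0.91,-7.04,0],[0,0,-0.04,-0.91,-7.04,0],[0,0,-0.04,0,0,0],[0,0,-0.04,0,0,0],[0,0,-0.03,0,0,0]]]' 0
cat > cs.py <<'E'
from h import *
from scipy.spatial.transform import Rotation as R
H=np.array([.704,-.087,.085]);M=np.array([[.9917,-.1288,0],[.1288,.9917,0],[0,0,1]])
def case(w):return (1000*M@(np.array(w)-H)).round(1)
def tool():
    s=state();r=R.from_quat(np.roll(s["tool_rot"],-1)).as_matrix()
    return case(s["tool_pos"]),(M@r).round(3)
def pp(c,names,view=None):
    im,D=grab_frame(c)
    if view:cv2.imwrite(view,im)
    for n in names:
      for r in pinpoint(c,n)[:2]:
        d=dep(D,r["position"]);w=deproj(c,r["position"],d)
        print(c,n,round(r["conf"],2),np.round(r["position"]),case(w))
    return im,D
E
python3 - <<'E'
from cs import *
print(tool())
pp("top",["stay_knob","lid_bar"],"pics/t3.png")
E
```

```text
time: 8.23
tool_pos: [0.5398, -0.1954, 0.3843]
tool_rot: [0.188, 0.727, 0.64, 0.164]
contact_force: [-0.1, -0.5, -0.9]
gripper_width: 0.3
grasp_force: 0.0
time: 8.73
tool_pos: [0.5377, -0.194, 0.1478]
tool_rot: [0.314, 0.683, 0.599, 0.277]
contact_force: [1.4, 0.3, 0.7]
gripper_width: -0.003
grasp_force: 0.0
(array([-151.1, -127.6,   62.8]), array([[ 0.001,  0.648,  0.761],
       [ 1.   , -0.002,  0.001],
       [ 0.002,  0.761, -0.648]]))
top stay_knob 0.7 [114. 220.] [-313.9  439.6  -65.7]
top stay_knob 0.58 [150. 137.] [-19.1 368.8 -77.1]
top lid_bar 0.88 [257. 142.] [-60.5   4.1 193.3]
```

```bash
python3 -m handwheel '[[[0.0258,-0.0055,-0.017,0,0,0],[0.0042,-0.0005,-0.002,0,0,0],[0.0042,-0.0005,-0.002,0,0,0],[0.0042,-0.0005,-0.002,0,0,0],[0.0042,-0.0005,-0.002,0,0,0],[0.0042,-0.0005,-0.0022,0,0,0],[0.0042,-0.0005,-0.0022,0,0,0],[0.0042,-0.0005,-0.0024,0,0,0]]]' 0
python3 -c "
from cs import *
print(tool()[0])"
python3 -m handwheel '[[[0.004,-0.0005,-0.0025,0,0,0],[0.004,-0.0005,-0.0025,0,0,0],[0.004,-0.0005,-0.003,0,0,0],[0,0,0,0,0,0]]]' 0
python3 -c "
from cs import *
print(tool()[0])"
```

```text
time: 9.55
tool_pos: [0.5953, -0.2044, 0.1208]
tool_rot: [0.316, 0.682, 0.599, 0.278]
contact_force: [1.0, -0.4, 0.5]
gripper_width: 0.001
grasp_force: 0.0
[ -92.7 -130.4   35.8]
time: 9.88
tool_pos: [0.6071, -0.2058, 0.1118]
tool_rot: [0.315, 0.682, 0.599, 0.278]
contact_force: [-7.1, 1.4, 5.6]
gripper_width: 0.001
grasp_force: 4.6
[ -80.7 -130.3   26.8]
```

```bash
python3 -m handwheel '[[[0.0015,-0.0002,-0.0015,0,0,0],[0.0015,-0.0002,-0.0015,0,0,0],[0,0,0,0,0,0]]]' 0
python3 -c "
from cs import *
print(tool()[0])"
python3 -m handwheel '[[[-0.02,0.0026,0.016,0,0,0],[-0.03,0.004,0.02,0,0,0],[-0.03,0.004,0.025,0,0,0],[-0.03,0.03,0.02,0,0,0],[-0.02,0.03,0.02,0,0,0],[0,0,0,0,0,0]]]' 0
python3 - <<'E'
from cs import *
for c in("top","scene","wrist"):pp(c,["stay_knob","bay_home","hold_roller","lid_bar","batt_red_mid","card_box"],f"pics/{c}4.png")
E
```

```text
time: 10.13
tool_pos: [0.6092, -0.2061, 0.1103]
tool_rot: [0.316, 0.681, 0.6, 0.278]
contact_force: [-50.0, 8.8, 33.3]
gripper_width: 0.001
grasp_force: 30.8
[ -78.7 -130.3   25.3]
time: 10.63
tool_pos: [0.4883, -0.1429, 0.2153]
tool_rot: [0.324, 0.677, 0.599, 0.281]
contact_force: [0.1, -0.2, 2.0]
gripper_width: 0.003
grasp_force: 0.0
top stay_knob 0.46 [297. 167.] [ -82.2 -128.1   23.5]
top bay_home 0.97 [243. 172.] [-106.5   41.7  -41. ]
top hold_roller 0.68 [242. 167.] [-96.6  44.5  -9.1]
top lid_bar 0.74 [260. 142.] [-59.3  -3.  194.5]
top batt_red_mid 0.65 [105. 253.] [-422.4  451.5  -65.2]
top batt_red_mid 0.48 [111. 220.] [-315.6  449.6  -63.8]
top card_box 0.72 [211. 186.] [-167.5  138.5  -36.8]
top card_box 0.52 [240. 166.] [-94.   51.  -11.3]
scene bay_home 0.57 [152. 147.] [-146.7 -410.3  -35.7]
scene lid_bar 0.74 [228. 167.] [-210.2 -117.9  -36. ]
scene lid_bar 0.47 [356. 243.] [-180.4  390.4  -65.8]
scene batt_red_mid 0.59 [387. 221.] [-307.5  449.4  -63.9]
scene batt_red_mid 0.5 [396. 198.] [-409.3  445.5  -65.8]
scene card_box 0.64 [286. 210.] [-159.   142.5  -39.4]
wrist bay_home 0.74 [205.  59.] [-106.1   45.1  -42.3]
wrist hold_roller 0.68 [288. 102.] [-3.6  1.4  0. ]
wrist hold_roller 0.65 [225.  57.] [-103.    45.4  -13.5]
wrist card_box 0.39 [219. 229.] [-119.6 -148.1  -17.9]
```

Run:
```python
from cs import *
for c,b,h in(("top",(243,172),(242,167)),("wrist",(205,59),(225,57))):
    print(c,case(ray_z(c,b,.053)),case(ray_z(c,h,.0665)))
im=cv2.imread("pics/wrist4.png");t=cv2.imread("pics/top4.png")
t=cv2.resize(t[125:235,85:325],(800,367),interpolation=cv2.INTER_CUBIC);cv2.imwrite("pics/t4c.png",t)
```

```text
top [-107.8   40.4  -32. ] [-94.4  45.2 -18.5]
wrist [-114.    43.6  -32. ] [-97.8  46.1 -18.5]
```

View pics/wrist4.png

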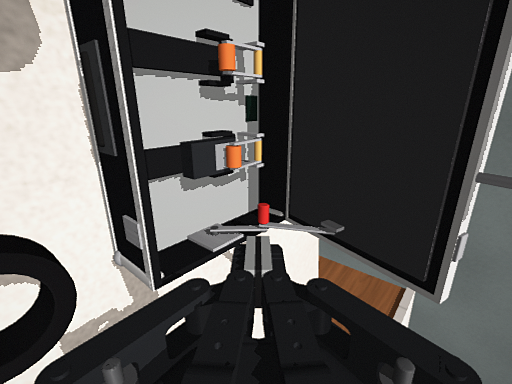

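View pics/t4c.png

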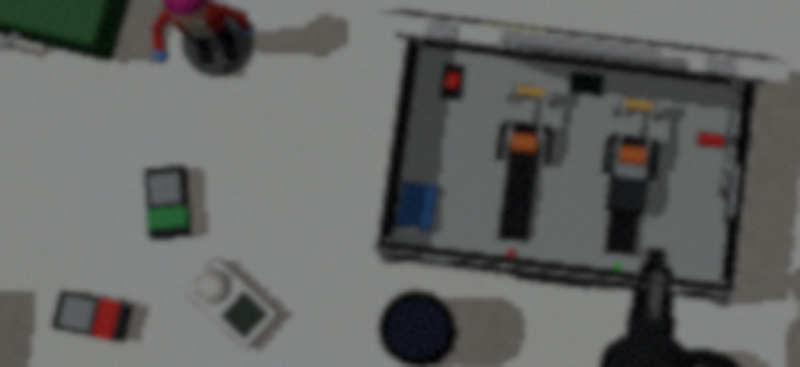

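The stay is locked with the knob at about (-82,-128) in case axes, and the lid is standing on its own. The empty left bay's orange roller is at wrist px (227,57). Next I'll move to the battery for a close look.

```bash
python3 -m handwheel '[[[-0.003,0.039,0,0.91,7.04,0],[-0.003,0.039,0,0.91,7.04,0],[-0.003,0.039,0,0.91,7.04,0],[-0.003,0.039,0,0.91,7.04,0],[-0.003,0.039,0,0.91,7.04,0],[-0.003,0.039,0,0.91,7.04,0],[-0.003,0.039,0,0.91,7.04,0],[-0.003,0.039,0,0,0,0],[-0.003,0.039,0,0,0,0],[-0.003,0.039,0,0,0,0],[-0.003,0.039,0,0,0,0],[-0.003,0.039,0,0,0,0],[0,0.039,0,0,0,0],[0,0,0,0,0,0],[0,0,0,0,0,0]]]' 0.65
python3 - <<'E'
from cs import *
print(tool()[1])
im,D=grab_frame("wrist");cv2.imwrite("pics/w5.png",im)
for n in("batt_red_mid","batt_red_nose"):
  for r in pinpoint("wrist",n)[:2]:print(n,round(r["conf"],2),r["position"],ray_z("wrist",r["position"],.0103).round(4))
c=camera_info("wrist");T=np.array(c["T"]);v,u=np.mgrid[:384,:512]
X=np.stack([(u-c["cx"])/c["fx"]*D,-(v-c["cy"])/c["fy"]*D,-D],-1)@T[:3,:3].T+T[:3,3]
for r in masks_of("wrist","batt_red_mid")[:2]:
  m=r["region"]&(X[...,2]>.017)&(X[...,2]<.026)
  p=X[m];print(r["conf"],r["box"],p.mean(0).round(4),im[r["region"]].mean(0))
  k=cv2.minAreaRect((p[:,:2]*1000).astype(np.float32));print(k)
hs=cv2.cvtColor(im,cv2.COLOR_BGR2HSV)
red=((hs[...,0]<6)|(hs[...,0]>174))&(hs[...,1]>200)&(hs[...,2]>90)&(X[...,2]>.017)&(X[...,2]<.026)
print("tape",red.sum(),X[red].mean(0).round(4))
E
```

```text
time: 12.93
tool_pos: [0.4545, 0.3446, 0.2031]
tool_rot: [0.021, 0.749, 0.662, 0.027]
contact_force: [-0.2, -0.4, 0.1]
gripper_width: 0.652
grasp_force: 0.0
[[-0.006  0.998  0.067]
 [ 1.     0.005  0.013]
 [ 0.013  0.067 -0.998]]
batt_red_mid 0.74 [239.2, 132.7] [0.4518 0.3952 0.0103]
batt_red_mid 0.72 [143.1, 130.7] [0.3382 0.4129 0.0103]
batt_red_nose 0.86 [120.7, 107.7] [0.3201 0.4414 0.0103]
batt_red_nose 0.81 [245.7, 103.8] [0.4648 0.427  0.0103]
0.85 [220.6, 100.6, 38.0, 63.3] [0.4531 0.3964 0.0202] [50.98102981 50.84119241 83.62330623]
((452.8917236328125, 395.7143249511719), (67.89820861816406, 38.0828857421875), 77.91169738769531)
0.74 [107.5, 94.7, 71.0, 64.7] [0.3385 0.4142 0.02  ] [ 93.64981351  81.47907169 121.99461252]
((337.8599548339844, 413.67755126953125), (39.798587799072266, 69.16621398925781), 36.90525817871094)
tape 512 [0.4502 0.3791 0.0207]
```

View pics/w5.png

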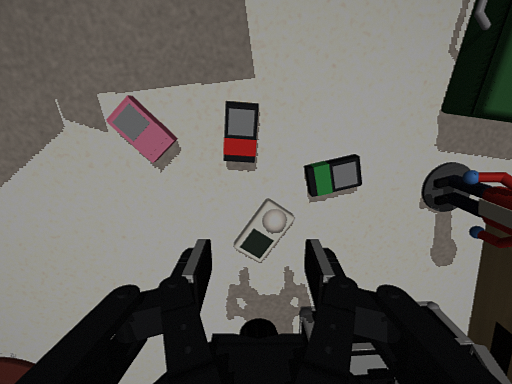

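The wrist picture shows the red-taped battery at px (241,132), with its tape end nearest the gripper, the pink look-alike at (143,130) and the green one at (333,175). The fitted block is 68x38, which matches the size given.

```bash
cat > go.py <<'E'
from cs import *
def delta(yaw,tilt,pos):
    s=state();r=R.from_quat(np.roll(s["tool_rot"],-1))
    y=np.radians(yaw);t=np.radians(tilt);e=np.array([np.cos(y),np.sin(y),0]);w=np.array([np.sin(y),-np.cos(y),0])
    z=np.sin(t)*e-np.array([0,0,np.cos(t)]);x=np.cross(w,z);T=R.from_matrix(np.c_[x,w,z])
    rv=(T*r.inv()).as_rotvec(degrees=True)
    print("shift",(np.array(pos)-s["tool_pos"]).round(4),"turn",rv.round(2),np.linalg.norm(rv).round(1),"force",s["contact_force"].round(1))
E
python3 -c "
from go import *
delta(77.9,15,[.4494,.3804,.08])"
```

```text
shift [-0.0058  0.0386 -0.1234] turn [14.7   1.39 -4.18] 15.3 force [-0.   0.2 -0.3]
```

```bash
python3 -m handwheel '[[[-0.0015,0.0097,-0.0309,4.9,0.46,-1.39],[-0.0015,0.0097,-0.0309,4.9,0.46,-1.39],[-0.0015,0.0097,-0.0309,4.9,0.46,-1.4],[-0.0015,0.0097,-0.0309,0,0,0],[0,0,0,0,0,0],[0,0,0,0,0,0]]]' 0.65
python3 -c "
from go import *
delta(77.9,15,[.4494,.3804,.006])"
```

```text
time: 13.63
tool_pos: [0.448, 0.3799, 0.0781]
tool_rot: [-0.082, 0.771, 0.623, 0.1]
contact_force: [0.7, -0.0, 0.5]
gripper_width: 0.65
grasp_force: 0.0
shift [ 0.0014  0.0005 -0.0721] turn [ 0.12 -0.17 -0.01] 0.2 force [ 0.7 -0.   0.5]
```

```bash
python3 -m handwheel '[[[0.0014,0.0005,-0.036,0,0,0],[0,0,-0.036,0,0,0],[0,0,0,0,0,0]]]' 0.65
python3 -m handwheel '[[[0,0,0,0,0,0],[0,0,0,0,0,0],[0,0,0,0,0,0],[0,0,0,0,0,0],[0,0,0,0,0,0]]]' 0
```

```text
time: 13.88
tool_pos: [0.4479, 0.38, 0.0038]
tool_rot: [-0.082, 0.771, 0.624, 0.098]
contact_force: [-1.2, -0.6, -1.4]
gripper_width: 0.651
grasp_force: 0.0
time: 14.3
tool_pos: [0.4521, 0.383, 0.0105]
tool_rot: [-0.082, 0.77, 0.624, 0.104]
contact_force: [-0.1, -2.0, 4.2]
gripper_width: 0.429
grasp_force: 62.6
```

```bash
python3 -m handwheel '[[[0,0,0.04,0,0,0],[0,0,0.04,0,0,0],[0,0,0.04,0,0,0],[0,0,0.04,0,0,0],[0,0,0.02,0,0,0],[0,-0.02,0,0,0,-6.5],[0.0069,-0.032,0,0,0,-6.55],[0.0069,-0.032,0,0,0,-6.55],[0.0069,-0.032,0,0,0,-6.55],[0.0069,-0.032,0,0,0,-6.55],[0.0069,-0.032,0,0,0,-6.55],[0.0069,-0.032,0,0,0,-6.55],[0.0069,-0.032,0,0,0,-6.55],[0.0069,-0.032,0,0,0,-6.55],[0.0069,-0.032,0,0,0,-6.55],[0.0069,-0.032,0,0,0,-6.55],[0.0069,-0.032,0,0,0,-6.55],[0.0069,-0.032,0,0,0,-6.55],[0,0,0,0,0,0],[0,0,0,0,0,0]]]' 0
python3 - <<'E'
from go import *
print(tool())
s=state();print(s["grasp_force"])
delta(-7.4,15,[.543,-.0218,.16])
im,D=grab_frame("wrist");cv2.imwrite("pics/w6.png",im)
for n in("batt_red_mid","batt_red_nose","bay_home","hold_roller"):
  for r in pinpoint("wrist",n)[:2]:
    d=dep(D,r["position"]);print(n,round(r["conf"],2),r["position"],case(deproj("wrist",r["position"],d)),case(ray_z("wrist",r["position"],.053)),case(ray_z("wrist",r["position"],.0665)))
E
```

```text
time: 15.97
tool_pos: [0.5333, -0.0229, 0.1884]
tool_rot: [0.008, 0.989, -0.063, 0.131]
contact_force: [-0.4, -0.3, -1.6]
gripper_width: 0.43
grasp_force: 61.8
(array([-177.5,   41.5,  103.4]), array([[ 0.966,  0.003,  0.26 ],
       [ 0.003, -1.   ,  0.001],
       [ 0.259,  0.   , -0.966]]))
61.84044599533081
shift [ 0.0097  0.0011 -0.0284] turn [ 0.01  0.04 -0.17] 0.2 force [-0.4 -0.3 -1.6]
batt_red_mid 0.94 [256.7, 221.9] [-159.8   43.6  112.8] [-184.6   44.   -32. ] [-182.3   44.   -18.5]
batt_red_nose 0.66 [257.1, 166.1] [-128.4   43.9  108.8] [-122.8   44.2  -32. ] [-123.4   44.2  -18.5]
bay_home 0.94 [250.6, 158.3] [-113.6   51.9  -43.5] [-114.4   51.6  -32. ] [-115.3   51.2  -18.5]
hold_roller 0.77 [253.1, 141.7] [-99.   48.6 -11.9] [-96.4  49.  -32. ] [-98.1  48.7 -18.5]
```

View pics/w6.png

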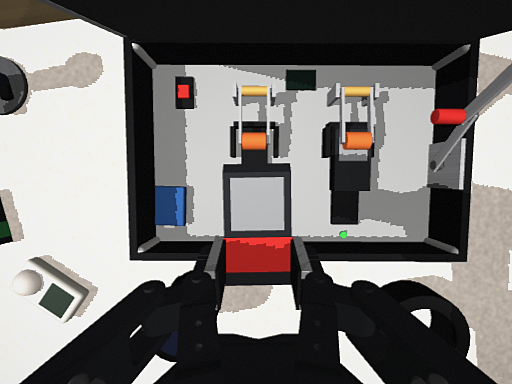

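The wrist picture shows the battery held by its taped half, nose forward, with the empty bay's roller straight ahead at px (254,141). I'll measure lateral offset, pitch and height before lowering.

```bash
cat > meas.py <<'E'
from go import *
def meas(view=None):
    print("tool",tool()[0]);im,D=grab_frame("wrist")
    if view:cv2.imwrite(view,im)
    c=camera_info("wrist");T=np.array(c["T"]);v,u=np.mgrid[:384,:512]
    X=np.stack([(u-c["cx"])/c["fx"]*D,-(v-c["cy"])/c["fy"]*D,-D],-1)@T[:3,:3].T+T[:3,3]
    C=(X-H)@M.T*1000
    h=cv2.cvtColor(im,cv2.COLOR_BGR2HSV)
    o=(h[...,0]>6)&(h[...,0]<17)&(h[...,1]>180)&(h[...,2]>120)&(u<300)
    print("roller",o.sum(),"y",np.percentile(C[o][:,1],[2,50,98]).round(1),"x",np.percentile(C[o][:,0],[2,98]).round(1),"ztop",np.percentile(C[o][:,2],95).round(1))
    r=masks_of("wrist","batt_red_mid")
    m=r[0]["region"];p=C[m];z=np.median(p[:,2]);k=abs(p[:,2]-z)<12;p=p[k]
    for _ in range(3):
        a=np.c_[p,np.ones(len(p))][:,[0,1,3]];f=np.linalg.lstsq(a,p[:,2],rcond=None)[0];e=abs(p[:,2]-a@f);p=p[e<2.0]
    q=cv2.minAreaRect(p[:,:2].astype(np.float32))
    print("batt n",len(p),"slope x,y deg",np.degrees(f[:2]).round(2),"zc",np.median(p[:,2]).round(1),"rect",np.round(q[0],1),np.round(q[1],1),round(q[2],1))
    # deck, walls
    d=(abs(C[...,2]+50)<6)&(abs(C[...,1])<170);print("deck z",np.median(C[d][:,2]).round(1),"y range",np.percentile(C[d][:,1],[.5,99.5]).round(1),"x",np.percentile(C[d][:,0],[.5,99.5]).round(1))
    k=(abs(C[...,2]+42)<3)&(abs(C[...,1]-46)<25)&(h[...,2]<70);print("cradle",k.sum(),np.percentile(C[k][:,1],[3,50,97]).round(1),np.median(C[k][:,2]).round(1)) if k.sum() else None
E
python3 -c "
from meas import *
meas()"
```

```text
tool [-178.1   43.5  102.9]
roller 395 y [34.5 45.6 56.8] x [-104.7  -88.8] ztop -9.6
batt n 7659 slope x,y deg [-0.51 -0.  ] zc 112.4 rect [-162.7   44.2] [68.2 38.8] 1.4
deck z -50.6 y range [-161.2  163.2] x [-270.3   -5.8]
cradle 642 [24.4 45.8 65.1] -42.6
```

```bash
python3 -m handwheel '[[[0.005,0.0009,0,0,0,-1.0],[0,0,-0.035,0,0,0],[0,0,-0.035,0,0,0],[0,0,-0.03,0,0,0],[0,0,-0.02,0,0,0],[0,0,0,0,0,0],[0,0,0,0,0,0]]]' 0
python3 -c "
from meas import *
meas('pics/w7.png')"
```

```text
time: 16.9
tool_pos: [0.5373, -0.0204, 0.0667]
tool_rot: [0.009, 0.989, -0.07, 0.129]
contact_force: [-0.6, -0.2, -1.1]
gripper_width: 0.432
grasp_force: 61.8
tool [-173.9   44.6  -18.3]
roller 1321 y [34.2 45.6 57.2] x [-103.5  -87.3] ztop -7.1
batt n 7668 slope x,y deg [-0.44 -0.02] zc -6.6 rect [-156.8   44.7] [68.4 38.9] 0.6
deck z -48.2 y range [-138.4  163. ] x [-269.9   -8.3]
cradle 1776 [24.2 45.6 67.6] -40.4
```

```bash
python3 -m handwheel '[[[0.0001,0.0009,-0.006,0,0,0],[0,0,-0.004,0,0,0],[0,0,-0.003,0,0,0],[0,0,0,0,0,0],[0,0,0,0,0,0]]]' 0
python3 -c "
from meas import *
meas()"
```

```text
time: 17.42
tool_pos: [0.5382, -0.0201, 0.0547]
tool_rot: [0.009, 0.989, -0.07, 0.13]
contact_force: [-0.4, -0.2, 0.0]
gripper_width: 0.426
grasp_force: 61.9
tool [-173.    45.   -30.3]
roller 1070 y [34.2 45.9 57.7] x [-105.1  -88.5] ztop -9.9
batt n 7669 slope x,y deg [-0.49 -0.02] zc -20.6 rect [-157.4   45.4] [68.4 38.5] 0.1
deck z -50.4 y range [-126.6  163.4] x [-255.3  -16.3]
cradle 2141 [24.4 46.  67.8] -42.3
```

```bash
python3 -m handwheel '[[[0.006,-0.0008,-0.0005,0,0,0],[0.006,-0.0008,0,0,0,0],[0.006,-0.0008,0,0,0,0],[0.006,-0.0008,0,0,0,0],[0.005,-0.0006,0,0,0,0],[0.005,-0.0006,0,0,0,0],[0,0,0,0,0,0]]]' 0
python3 -c "
from meas import *
meas()"
```

```text
time: 18.1
tool_pos: [0.5731, -0.0247, 0.054]
tool_rot: [0.01, 0.989, -0.07, 0.13]
contact_force: [1.3, -1.0, -4.0]
gripper_width: 0.428
grasp_force: 61.6
tool [-137.8   44.9  -31. ]
roller 1302 y [34.4 45.8 57.4] x [-104.4  -87.9] ztop -4.0
batt n 6094 slope x,y deg [-0.64  0.04] zc -21.6 rect [-123.1   45.2] [38.9 67.6] 89.8
deck z -50.6 y range [-127.   163.4] x [-210.4   -6.1]
cradle 2593 [27.9 46.  67.8] -42.7
```

```bash
python3 -m handwheel '[[[0.004,-0.0005,0,0,0,0],[0.003,-0.0004,0,0,0,0],[0.002,-0.0003,0,0,0,0],[0.0015,-0.0002,0,0,0,0],[0,0,0,0,0,0]]]' 0
python3 -m handwheel '[[[0.0015,-0.0002,0,0,0,0],[0,0,0,0,0,0]]]' 0
python3 -m handwheel '[[[0.0015,-0.0002,0,0,0,0],[0,0,0,0,0,0]]]' 0
python3 -c "
from meas import *
meas()"
```

```text
time: 18.62
tool_pos: [0.5811, -0.0256, 0.0535]
tool_rot: [0.009, 0.989, -0.07, 0.128]
contact_force: [-9.3, -0.2, 3.0]
gripper_width: 0.43
grasp_force: 62.4
time: 18.78
tool_pos: [0.5812, -0.0257, 0.0534]
tool_rot: [0.009, 0.99, -0.07, 0.126]
contact_force: [-18.3, 1.2, 10.2]
gripper_width: 0.431
grasp_force: 63.4
time: 18.95
tool_pos: [0.5812, -0.0256, 0.0534]
tool_rot: [0.009, 0.99, -0.07, 0.123]
contact_force: [-26.6, 1.2, 18.3]
gripper_width: 0.433
grasp_force: 64.4
tool [-129.7   45.1  -31.6]
roller 1335 y [34.5 46.1 57.4] x [-104.   -87.4] ztop -4.0
batt n 5554 slope x,y deg [-0.59 -0.05] zc -22.0 rect [-114.2   45.2] [68.7 38.6] 0.4
deck z -50.6 y range [-127.4  163.4] x [-210.3   -6. ]
cradle 2470 [29.2 46.2 67.8] -42.7
```

```bash
python3 -m handwheel '[[[-0.002,0.0003,0,0,0,0],[0,0,0,0,0,0]]]' 0
python3 -m handwheel '[[[0,0,0,0,0,0],[0,0,0,0,0,0],[0,0,0,0,0,0]]]' 0.6
python3 -m handwheel '[[[-0.003,0.0004,0.012,0,0,0],[-0.007,0.0009,0.025,0,0,0],[-0.012,0.0015,0.035,0,0,0],[-0.02,0.0025,0.03,0,0,0],[0,0,0,0,0,0],[0,0,0,0,0,0]]]' 0.6
python3 -c "
from meas import *
meas('pics/w8.png')
pp('top',['stay_knob','lid_bar','bay_home'])"
```

```text
time: 19.22
tool_pos: [0.5812, -0.0256, 0.0535]
tool_rot: [0.009, 0.989, -0.07, 0.127]
contact_force: [-12.9, -0.3, 6.1]
gripper_width: 0.428
grasp_force: 63.0
time: 19.47
tool_pos: [0.5853, -0.0261, 0.0556]
tool_rot: [0.01, 0.989, -0.07, 0.132]
contact_force: [-0.2, -0.3, 0.1]
gripper_width: 0.6
grasp_force: 0.0
time: 19.97
tool_pos: [0.5439, -0.0209, 0.1607]
tool_rot: [0.01, 0.988, -0.07, 0.134]
contact_force: [0.6, -0.8, 0.0]
gripper_width: 0.6
grasp_force: 0.0
tool [-167.3   44.9   75.7]
roller 498 y [34.7 46.3 57.1] x [-105.7  -89.4] ztop -6.7
batt n 2019 slope x,y deg [-0.79 -0.11] zc -24.7 rect [-116.1   44.9] [38.7 67.4] 89.6
deck z -53.4 y range [-161.3  163.3] x [-271.9   -7.5]
cradle 576 [23.7 45.7 68. ] -44.1
top stay_knob 0.56 [299. 166.] [ -78.7 -134.3   24.3]
top stay_knob 0.38 [257. 139.] [-66.8   4.7 243.8]
top lid_bar 0.7 [258. 142.] [-59.7   2.5 191.2]
top lid_bar 0.59 [242. 174.] [-115.1   41.3  -19.8]
top bay_home 0.84 [244. 174.] [-115.    36.5  -19.4]
```

View pics/w8.png

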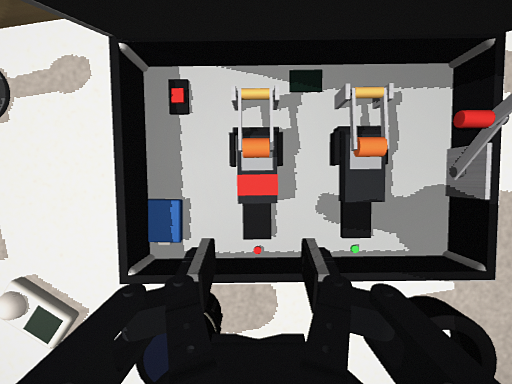

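The battery lies under its roller with the tape showing, level with its neighbour in the right bay: rear ends at rows 203 and 201. I'll compare the two rear edges numerically from the depth.

Run:
```python
from meas import *
im,D=grab_frame("wrist");c=camera_info("wrist");T=np.array(c["T"]);v,u=np.mgrid[:384,:512]
X=np.stack([(u-c["cx"])/c["fx"]*D,-(v-c["cy"])/c["fy"]*D,-D],-1)@T[:3,:3].T+T[:3,3];C=(X-H)@M.T*1000
for y0 in(45,-46):
    k=(abs(C[...,1]-y0)<12)&(C[...,2]>-29)&(C[...,2]<-18)&(C[...,0]<-115)&(C[...,0]>-200)&(v<215)
    k2=(abs(C[...,1]-y0)<14)&(C[...,0]>-112)&(C[...,0]<-80)&(C[...,2]>-12)
    print(y0,k.sum(),"rear edge",np.percentile(C[k][:,0],[1,3]).round(1),"z",np.median(C[k][:,2]).round(1),"roller",np.percentile(C[k2][:,0],[2,98]).round(1),np.percentile(C[k2][:,2],95).round(1))
for y0 in(45,-46):
    for a in(-145,-130,-118):
        k=(abs(C[...,1]-y0)<12)&(C[...,2]>-32)&(C[...,2]<-15)&(abs(C[...,0]-a)<4);print(y0,a,np.median(C[k][:,2]).round(2))
```

```text
45 879 rear edge [-147.5 -146.8] z -21.6 roller [-104.5  -83.7] -3.5
-46 778 rear edge [-147.8 -147. ] z -22.0 roller [-104.9  -82. ] -3.5
45 -145 -21.95
45 -130 -21.34
45 -118 -21.74
-46 -145 -22.1
-46 -130 -22.0
-46 -118 -22.04
```

```bash
python3 -c "
from plant import *
print(job_done())"
```

```text
the job is handed in; nothing more can be done
None
```

I raised the lid and locked it up on its stay. The red-taped battery is home in the empty bay, flat under the hold-down roller and level with the battery in the right bay to within 0.5 mm. The job is handed in at about 20 s on the robot's clock.

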